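# Swing the bench magnifier over two parts

## Robot

A 6-joint arm with a two-finger parallel gripper is mounted at the origin on a cart in front of the work surface, level with it; the furniture and walls round the work are solid. World frame = base frame: x ahead of the robot, y to its left, z up, the work surface at z = 0. Lengths are in m, angles in rad, forces in N, time in s.
With the tool pointing down it reaches from about 0.375 to 0.975 m from the base axis. Payload 3.8 kg.
Tool frame: the origin (TCP) lies at the very end of the fingers, on their centre line; the grasp point (between the pads) lies 19 mm behind it; z points along the fingers, y is the line along which they close (so a half turn about z gives the same grasp; the last joint's range is limited). The gripper opens to 85 mm and grips with 20 to 120 N. Pads are 22 mm wide; open, the fingers measure 114 mm over their backs; the gripper's body (76 mm by 85 mm) begins 54 mm behind the grasp point. The pads swing forward as they close: fully open they stand 13 mm farther back than shut.
Start: joints at [-1.179, 0.264, 1.604, -0, 1.274, -0.037], TCP at [0.281, -0.614, 0.231] pointing down, gripper open.
Joint ranges: [-2.63, 2.63], [-0.94, 2.18], [0.31, 2.57], [-1.31, 4.45], [0, 2.66], [-2.55, 2.55]. Speed limits (rad/s): [2.57, 2.57, 3.14, 3.14, 3.14, 3.14].

## Interface

Orientations are given as a rotation vector (axis times angle).
In Python, from workcell import bot gives the robot as it stands.
- The arm moves only by the shell command python3 -m handwheel 'ROWS' [FORCE]. ROWS is JSON, a list of rows, each a list of 3 entries, a list of its own where there are three numbers: the shift along the tool's x, y, z in mm, then the turn about the tool's z in units of 5 degrees (1.0 is 5 degrees), then the closure, from -1 (fully open) to 1 (shut). In form: [[[dx, dy, dz], spin, hand], ...]. A call has exactly 5 rows; each row is the pose to reach, as a shift and turn from the pose commanded when the call began, along the tool's axes at that moment; what a row does not reach only later rows make up. A row lasts 1/8 s, in which the tool goes at most 62.5 mm and 10.7 degrees, less where a joint would pass 70% of its speed; a pose out of reach is approached as far as the arm can. A call with a gripper value outside its range is refused whole. The fingers move at their own pace and stop on an object; FORCE is the grip in N (left out, the last holds). Time passes only in rows, so rows that repeat a pose let the fingers close, or fill a call up. It gives the time, the measured TCP pose, the force, the opening and the grip force at its end, in the units of the state.
- bot.read_state(): the state, without advancing time (a new reading comes with each control period).
- bot.get_image(name): name is "scene" or "top" or "wrist"; returns a dict with "frame" (400x640x3 uint8, red, green, blue), "intrinsics" (3x3 intrinsics, pixels), "xyz" and "rotation" of the camera in the world. Camera axes: x right, y up, looking along -z (the intrinsics and any distortion apply to the point x, -y, -z); pixel columns grow to the right and rows downward; lengths in m; the calibration is good to about 2 mm. The wrist camera is an equidistant fisheye: a pixel r from the principal point sees the ray r / f radians off the axis. A picture is of the moment at which its call begins. There is no depth.
- bot.hand_in(): hands the job in; it is judged then, once.
Trained networks look in a picture, given as the dict that the camera call returned (one of the last four; its "shot" number tells which), for a name from the list of things; names that differ only in an ending like _2 or _b are one class to them, and where a whole thing is asked for, a point or a joint stands for the part that bears it (a point fixed in the world has none). Each returns a list of dicts, best first, with "p" (0 to 1); they miss things now and then, are a little off and sometimes report something else, mostly with a low value. They report only what shows in the picture. A call takes as long as a camera call. They do not tell look-alikes from the thing itself.
- bot.find_in(picture, target): "rect" ([left, top, width, height] in pixels, round what is visible of it).
- bot.outline_of(picture, target): "mask" (400x640 bool, what is visible of it) and "rect" ([left, top, width, height] in pixels, round what is visible of it).
The state is a dict: "time_s": time; "joint_positions": joint angles; "dq": joint speeds; "effort": joint torques, N m; "tool_pos": TCP position; "eef_rot": TCP orientation; "contact_force": force on the tool from outside, world axes, zero at the start; "torque": the same for the moment, N m; "grip_width": finger opening in m; "grip_force": force on a finger pad.
Only numpy, scipy, OpenCV 4.12 (cv2) and the standard library are available. Lean on these libraries where they do the work, as an engineer would, in place of code of your own. Each camera call takes 0.05 s, during which the arm holds its last target. There are 200 camera calls.

## Task

Inspect two of the three parts standing under the swing-arm magnifier: push its arm round with a fingertip until the lens is centred over the tall die with the knurled band, and let it rest there for about a second. Then push it on or back until the lens is centred over the short stepped collar die, and leave it there. Do not grip or squeeze the magnifier, and leave the three parts and the loose things between them standing where they are.

Things in the scene. Friction and masses are not known exactly. Their poses are not given: they have to be found in the camera images.
- stand: Fixed magnifier stand on the table. Origin on the table on the pivot axis of the arm (vertical); its -x axis points to the middle pad. Foot disc of radius 42, 10 high, post of radius 9, three flat legs 5 high that end in round pads of radius 26, 6 high, 160 mm from the pivot at 0 and +-0.96 rad from the stand's -x axis. The position and yaw vary.
- lens_arm (a joint): Angle of the swing arm about the vertical pivot, rad. 0: arm points along the stand's -x axis (middle pad); grows anticlockwise seen from above. The pads are at -0.96, 0 and +0.96 rad; stops at -1.85 and +1.85. It starts between -1.65 and -1.30. Moderately stiff (1.5 N pushes it at 100 mm from the pivot); stays where it is left.
- lens_centre (a point): Centre of the round lens on the arm, 160 mm from the pivot, 127 mm above the table. Lens frame 74 mm across, 121 to 133 mm above the table (underside clear of all the parts by at least 38 mm). Turns with the arm.
- bar_middle (a point): The arm is a level bar 12 wide, 16 high (119 to 135 mm above the table), from the hub (radius 17, top at 142 mm) to the lens frame. This point is on its axis, 100 mm from the pivot, 127 mm above the table: a good place to push sideways. Turns with the arm; its -x axis points along the bar to the lens.
- long_die: Loose. Origin at the centre of its underside, z up. The tall die: black cylinder with a bright knurled band, 30 mm across, 76 high, standing on one of the three pads (which one varies), within 3 mm of the pad's centre in each direction.
- collar_die: Loose. Origin at the centre of its underside, z up. The short die: black stepped collar, 34 mm across, 34 high, narrower at the top, standing on another pad, likewise.
- slim_die: Loose. Origin at the centre of its underside, z up. The slim grey bottle-shaped die, 22 mm across, 72 high, standing on the remaining pad; not to be inspected.
- spare_bushing: Loose. Origin at the centre of its underside, z up. Bystander: plain steel bushing, 21 mm across, 27 high, on the table between two legs of the stand.
- lock_ring: Loose. Origin at the centre of its underside, z up. Bystander: black ring with a side screw, 33 mm across, 12 high, on the table between the other two legs.
Not all that is in view belongs to the job. What is shaped like the collar_die but blue, green or purple is not meant.

How it is judged:
On the way:
1. the lens rests centred (within 12 mm) over the tall knurled die for 0.6 s (horizontal distance between lens_centre and long_die below 0.012 m and velocity of joint lens_arm between -0.05 and 0.05 rad/s), for 0.6 s.
At the end, for the whole second after the job is handed in: After resting over the tall die, the lens rests with its centre within 12 mm, seen from above, of the short collar die's axis; the arm is still; all three dies, the bushing and the ring stand upright within 10 mm of where they began (horizontal distance between lens_centre and collar_die below 0.012 m and velocity of joint lens_arm between -0.05 and 0.05 rad/s and angle between each of long_die, slim_die, collar_die, spare_bushing, lock_ring's own z axis and vertical below 0.15 rad and distance of each of long_die, slim_die, collar_die, spare_bushing, lock_ring from where it was at the start of the episode below 0.01 m); the robot touches nothing.
It fails at once if a die or bystander is lifted, moved by more than 10 mm or tipped (distance of any of long_die, slim_die, collar_die, spare_bushing, lock_ring from where it was at the start of the episode above 0.01 m or angle between any of long_die, slim_die, collar_die, spare_bushing, lock_ring's own z axis and vertical above 0.3 rad).
It fails at once if the magnifier is gripped or pushed harder than 25 N (contact force between the fingers and stand above 25 N).
It also fails if it takes over 61 s, if anything falls off the work surface, if the arm or the gripper's body presses on something with over 40 N, if the wrist force passes 120 N, or if a joint passes its speed limit or range.

## Working session

There is one attempt and no reset: what is moved stays moved. The work goes in short steps, Python scripts to look and compute and a shell command to move; the robot and the scene stay as the last step left them, time stands still between calls to the robot, and variables do not carry over. Pictures are saved under pics/ and viewed, at most 12 in all, crops included, and the job is handed in when it is done.

```bash
mkdir -p pics; cat > h.py <<'E'
import numpy as np, cv2
from workcell import bot
def save(im,n): cv2.imwrite('pics/'+n,cv2.cvtColor(im,cv2.COLOR_RGB2BGR))
def ray(p,u,v):
    K=np.array(p['intrinsics']);x=(u-K[0,2])/K[0,0];y=(v-K[1,2])/K[1,1]
    R=np.array(p['rotation']); R=R if R.shape==(3,3) else cv2.Rodrigues(R)[0]
    d=R@np.array([x,-y,-1.]); return np.array(p['xyz']),d
def atz(p,u,v,z):
    o,d=ray(p,u,v); return o+d*(z-o[2])/d[2]
def proj(p,X):
    K=np.array(p['intrinsics']);R=np.array(p['rotation']); R=R if R.shape==(3,3) else cv2.Rodrigues(R)[0]
    c=R.T@(np.array(X)-np.array(p['xyz'])); return K[0,0]*c[0]/-c[2]+K[0,2],K[1,1]*-c[1]/-c[2]+K[1,2]
def tri(a,b):
    (o1,d1),(o2,d2)=a,b
    s=np.linalg.lstsq(np.c_[d1,-d2],o2-o1,rcond=None)[0]
    return (o1+s[0]*d1+o2+s[1]*d2)/2, np.linalg.norm(o1+s[0]*d1-o2-s[1]*d2)
E
python3 - <<'E'
from h import *
np.set_printoptions(precision=4,suppress=True)
for n in ['top','scene']:
    p=bot.get_image(n);save(p['frame'],n+'1.png');print(n,p['xyz'],p['intrinsics'],p['rotation'])
    for t in ['stand','lens_arm','lens_centre','long_die','collar_die','slim_die','spare_bushing','lock_ring']:
        print(t,[(np.round(d['rect']).tolist(),round(d['p'],2)) for d in bot.find_in(p,t)[:4]])
print(bot.read_state())
E
```

```text
top [ 0.2578 -0.2499  0.9545] [[460.1147   0.     320.6313]
 [  0.     460.1147 201.9545]
 [  0.       0.       1.    ]] [ 0.1772 -0.1914 -1.6271]
stand [([230.0, 124.0, 169.0, 113.0], 0.71)]
lens_arm [([229.0, 122.0, 115.0, 36.0], 0.84), ([259.0, 177.0, 15.0, 25.0], 0.21)]
lens_centre [([230.0, 120.0, 110.0, 36.0], 0.75)]
long_die [([258.0, 179.0, 14.0, 19.0], 0.81)]
collar_die [([378.0, 234.0, 16.0, 15.0], 0.72), ([381.0, 187.0, 20.0, 20.0], 0.68), ([306.0, 265.0, 22.0, 13.0], 0.63), ([338.0, 278.0, 15.0, 21.0], 0.56)]
slim_die [([320.0, 219.0, 12.0, 12.0], 0.66)]
spare_bushing []
lock_ring [([289.0, 203.0, 15.0, 13.0], 0.57)]
scene [-0.0172 -0.837   0.5258] [[420.5129   0.     327.273 ]
 [  0.     420.5129 192.8986]
 [  0.       0.       1.    ]] [ 1.0143 -0.3602 -0.6101]
stand [([309.0, 141.0, 92.0, 134.0], 0.86), ([320.0, 141.0, 44.0, 20.0], 0.38)]
lens_arm [([324.0, 142.0, 40.0, 19.0], 0.82)]
lens_centre [([324.0, 142.0, 36.0, 20.0], 0.97)]
long_die [([317.0, 179.0, 11.0, 30.0], 0.57)]
collar_die [([338.0, 262.0, 22.0, 26.0], 0.8), ([381.0, 245.0, 20.0, 23.0], 0.72), ([269.0, 237.0, 18.0, 18.0], 0.52), ([272.0, 257.0, 18.0, 27.0], 0.51)]
slim_die [([317.0, 207.0, 16.0, 38.0], 0.86)]
spare_bushing [([357.0, 242.0, 4.0, 19.0], 0.73)]
lock_ring [([316.0, 214.0, 7.0, 9.0], 0.59)]
{'time_s': 0.9, 'joint_positions': array([-1.1789,  0.2639,  1.604 ,  0.    ,  1.2737, -0.0369]), 'dq': array([-0.0004,  0.0005, -0.0005, -0.001 ,  0.0005, -0.0021]), 'effort': array([  0.001 , -51.5052, -36.7731,  -0.0002,   0.0006,  -0.    ]), 'tool_pos': array([ 0.2807, -0.6139,  0.2313]), 'eef_rot': array([3.0696, 0.6684, 0.    ]), 'contact_force': array([-0.8034, -0.1085, -0.0565]), 'torque': array([0.0176, 0.007 , 0.0124]), 'grip_force': 0.0, 'grip_width': 0.08532341970311375}
```

```bash
python3 - <<'E'
import cv2
a=cv2.imread('pics/top1.png');b=cv2.imread('pics/scene1.png')
cv2.imwrite('pics/topc.png',cv2.resize(a[100:310,210:430],None,fx=2.7,fy=2.7,interpolation=3))
cv2.imwrite('pics/scenec.png',cv2.resize(b[120:300,240:440],None,fx=3.3,fy=3.3,interpolation=3))
E
```

```text
(no output)
```

View pics/topc.png

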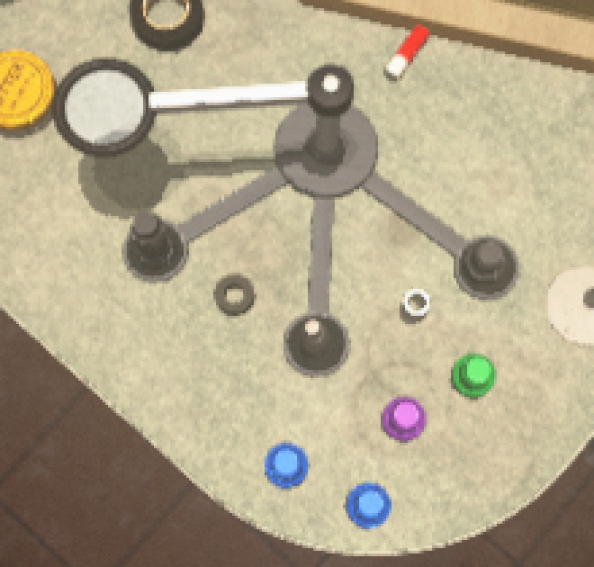

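View pics/scenec.png

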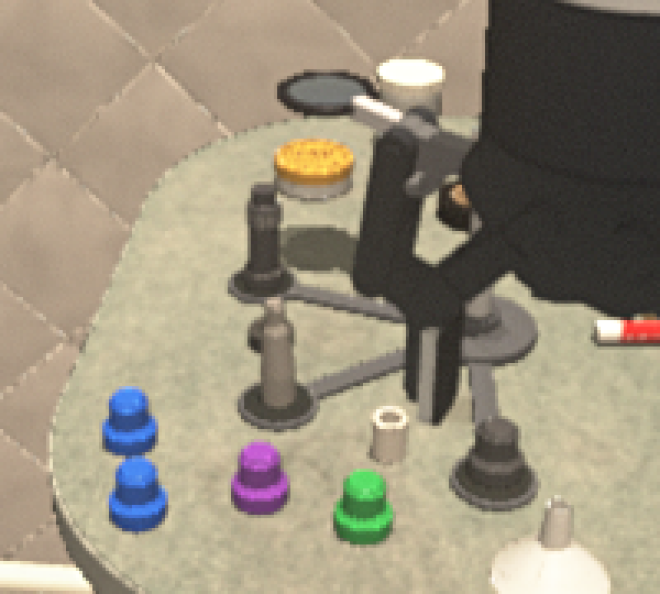

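View pics/scene1.png

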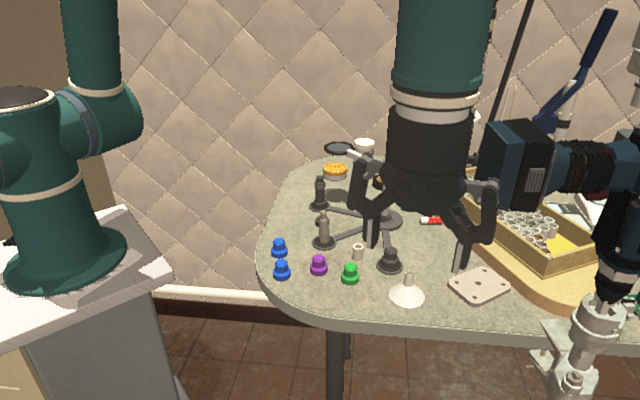

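View pics/top1.png

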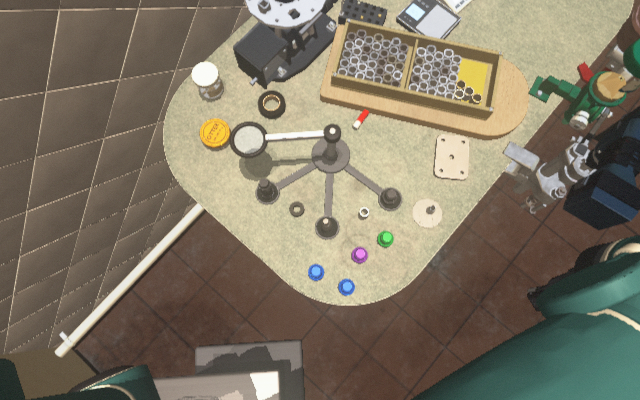

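The top view shows the tall knurled die at (267,190) on the left pad, the slim grey bottle at (326,228) on the middle pad and the black collar at (390,197) on the right pad. The lens is at (249,139), to the left of the left pad. The look-alikes for the collar are blue (316,271) and (346,287), purple (360,255) and green (385,239). The black one standing on a pad, (390,197), is the one meant. The closed crops above confirm this.

```bash
cat > fit.py <<'E'
from h import *
from scipy.optimize import least_squares
np.set_printoptions(precision=4,suppress=True)
p=bot.get_image('top')
m=lambda t,i=0: bot.outline_of(p,t)[i]
obs={}
pads=[(267.4,192.6),(327,227.8),(390,199.3)]
P=[atz(p,*q,.006)[:2] for q in pads]
F=atz(p,330.7,155.6,.01)[:2]; H=atz(p,332,130.5,.142)[:2]; L=atz(p,248.9,139.6,.130)[:2]
def pr(v):
    x,y,psi,th=v; c=np.array([x,y]); r=[]
    for q,a in zip(P,(-.96,0,.96)): r.append(c-.16*np.array([np.cos(psi+a),np.sin(psi+a)])-q)
    r+=[c-F,c-H,c-.16*np.array([np.cos(psi+th),np.sin(psi+th)])-L]
    return np.concatenate(r)
if __name__=='__main__':
    s=least_squares(pr,[*F,np.arctan2(*(F-P[1])[::-1]),-1.4])
    print(s.x,s.fun.reshape(-1,2)*1000); print(P,F,H,L)
    for t in ['long_die','collar_die','slim_die','lens_arm']:
        for o in bot.outline_of(p,t)[:2]:
            c=max(cv2.findContours(o['mask'].astype(np.uint8),0,1)[0],key=cv2.contourArea)
            print(t,o['p'],o['rect'],c.reshape(-1,2).mean(0))
E
python3 fit.py
```

```text
[ 0.5849 -0.2945 -0.1199 -1.4404] [[-0.3693  0.6464]
 [ 0.1788  0.1323]
 [-0.353  -0.5915]
 [ 2.3432 -0.4115]
 [-1.7902 -0.6747]
 [-0.0095  0.899 ]]
[array([ 0.5099, -0.154 ]), array([ 0.4259, -0.2755]), array([ 0.4785, -0.413 ])] [ 0.5826 -0.2941] [ 0.5867 -0.2938] [ 0.5833 -0.1354]
long_die 0.76 [257.7, 178.2, 17.9, 20.0] [265.7843 188.2353]
collar_die 0.73 [341.0, 278.9, 11.7, 19.1] [345.8222 285.8444]
collar_die 0.68 [308.0, 266.4, 18.4, 13.0] [315.5    271.5227]
slim_die 0.5 [319.3, 216.4, 11.5, 11.7] [325.8276 224.1034]
lens_arm 0.66 [230.4, 119.7, 112.3, 39.9] [283.1116 136.3705]
lens_arm 0.43 [379.6, 185.0, 20.7, 17.6] [389.6047 195.6279]
```

```bash
cat > g.py <<'E'
from h import *
np.set_printoptions(precision=4,suppress=True)
C=np.array([.585,-.2945]);PSI=-.12
def d(th): a=np.pi+PSI+th; return np.array([np.cos(a),np.sin(a)])
def tcp(th,r=.095,off=.017,z=.115):   # fingertip on clockwise side of the bar
    u=d(th); return np.r_[C+r*u+off*np.array([u[1],-u[0]]),z]
def delta(X,s=None):
    s=s or bot.read_state(); R=cv2.Rodrigues(np.array(s['eef_rot']))[0]
    return R.T@(np.array(X)-s['tool_pos'])*1000
def ang(X): v=np.array(X)[:2]-C; return (np.arctan2(v[1],v[0])-np.pi-PSI+np.pi)%(2*np.pi)-np.pi
E
python3 - <<'E'
from g import *
p=bot.get_image('top')
for n,q,z in [('long',(264.8,183),.076),('collar',(390.7,192.6),.034)]:
    X=atz(p,*q,z);print(n,X,ang(X),np.linalg.norm(X[:2]-C))
for q,z in [((322,97),.05),((303,62),.1),((245,70),.1),((282,105),.03)]: print(q,atz(p,*q,z))
X=tcp(-1.44,off=.045,z=.231);print(X,delta(X),delta([*X[:2],.115]))
E
```

```text
long [ 0.5112 -0.1567  0.076 ] -0.9592594737743925 0.1563108476440327
collar [ 0.4861 -0.4111  0.034 ] 0.9871596280057 0.15289201518431017
(322, 97) [ 0.7015 -0.2828  0.05  ]
(303, 62) [ 0.7575 -0.2471  0.1   ]
(245, 70) [ 0.7469 -0.1276  0.1   ]
(282, 105) [ 0.698  -0.1955  0.03  ]
[ 0.629 -0.199  0.231] [ 489.2675 -232.5056    0.2703] [ 489.266  -232.5031  116.2703]
```

```bash
python3 -m handwheel '[[[50,-24,0],0,1],[[100,-48,0],0,1],[[150,-72,0],0,1],[[200,-96,0],0,1],[[250,-119,0],0,1]]' 20; python3 -m handwheel '[[[50,-24,0],0,1],[[100,-48,0],0,1],[[150,-72,0],0,1],[[200,-96,0],0,1],[[239,-114,0],0,1]]'; python3 - <<'E'
from g import *
p=bot.get_image('scene');save(p['frame'][100:300,240:520].repeat(2,0).repeat(2,1),'s2.png')
print(delta(tcp(-1.44,off=.045)),bot.read_state()['joint_positions'])
E
```

```text
time_s: 1.82
tool_pos: [0.4595, -0.4003, 0.2316]
eef_rot: [3.069, 0.668, 0.001]
contact_force: [0.7, -0.1, -0.1]
grip_width: 0.0002
grip_force: 0.0
time_s: 2.45
tool_pos: [0.6298, -0.1967, 0.2314]
eef_rot: [3.069, 0.67, 0.001]
contact_force: [-0.6, -0.8, 0.4]
grip_width: 0.0001
grip_force: 0.0
[ -6.6956   4.4604 116.2891] [-0.3353  0.2371  1.637   0.0045  1.2654  0.8021]
```

View pics/s2.png

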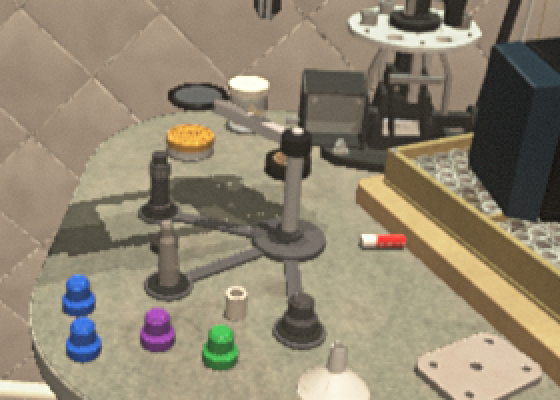

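The closed gripper hangs beyond the bar at about (265,5) in the crop, and the magnifier and parts are undisturbed. Next I descend behind the bar.

```bash
python3 -m handwheel '[[[0,0,30],0,1],[[0,0,60],0,1],[[0,0,90],0,1],[[0,0,116],0,1],[[0,0,116],0,1]]'; python3 - <<'E'
from g import *
print(bot.read_state()['tool_pos'])
a=tcp(-1.44,off=.045)
for t in [-1.44,-1.3,-1.2,-1.1,-1.03,-.96]: print(t,delta(tcp(t)))
E
```

```text
time_s: 3.12
tool_pos: [0.6262, -0.198, 0.1123]
eef_rot: [-3.067, -0.668, 0.008]
contact_force: [0.0, 0.2, 0.3]
grip_width: 0.0
grip_force: 0.0
[ 0.6262 -0.198   0.1123]
-1.44 [-23.4786  -9.3181  -2.5547]
-1.3 [-35.1603 -16.0847  -2.4767]
-1.2 [-44.0266 -19.8858  -2.423 ]
-1.1 [-53.2281 -22.7828  -2.3717]
-1.03 [-59.8194 -24.2569  -2.3374]
-0.96 [-66.4977 -25.2663  -2.3046]
```

```bash
python3 -m handwheel '[[[-20,-9,0],0,1],[[-30,-14,0],0,1],[[-40,-18,0],0,1],[[-48,-22,0],0,1],[[-55,-24,0],0,1]]'; python3 -m handwheel '[[[0,0,0],0,1],[[0,0,0],0,1],[[0,0,0],0,1],[[0,0,0],0,1],[[0,0,0],0,1]]'; python3 - <<'E'
from g import *
s=bot.read_state();print(s['tool_pos'],s['contact_force'])
for t in [-1.1,-1.03,-.96]: print(t,delta(tcp(t)))
p=bot.get_image('top');save(p['frame'][100:250,200:420].repeat(3,0).repeat(3,1),'t3.png')
for t in ('lens_centre','lens_arm'):
  for o in bot.outline_of(p,t)[:2]: print(t,o['p'],o['rect'])
E
```

```text
time_s: 3.75
tool_pos: [0.5685, -0.1998, 0.1159]
eef_rot: [3.069, 0.668, 0.002]
contact_force: [2.1, -0.2, 1.3]
grip_width: 0.0003
grip_force: 0.8
time_s: 4.38
tool_pos: [0.5685, -0.1996, 0.1151]
eef_rot: [-3.069, -0.669, 0.0]
contact_force: [-0.0, 0.1, 0.5]
grip_width: 0.0001
grip_force: 0.0
[ 0.5685 -0.1996  0.1151] [-0.0315  0.1003  0.4638]
-1.1 [-0.0978 -0.2485  0.116 ]
-1.03 [-6.689  -1.7237  0.118 ]
-0.96 [-13.3672  -2.7342   0.1198]
lens_centre 0.72 [249.1, 124.3, 92.3, 63.3]
lens_centre 0.71 [289.9, 200.0, 14.6, 15.3]
lens_arm 0.97 [248.2, 123.7, 95.5, 64.3]
```

View pics/t3.png

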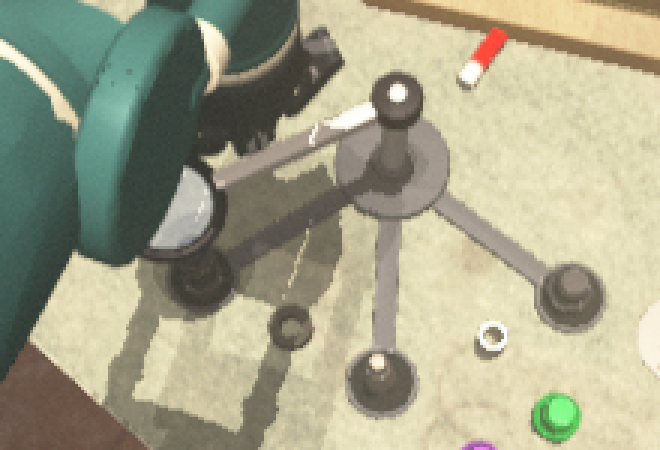

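The hand has swung the arm so that the bar now runs from the hub (332,131) down-left to about (273,160), and the robot's wrist hides part of the lens. I'll measure the bar angle from the picture.

```bash
cat > m.py <<'E'
from g import *
from scipy.optimize import minimize_scalar
def model(p,th):   # visible arm silhouette from model
    u=d(th);n=np.array([-u[1],u[0]]);M=np.zeros((400,640),np.uint8)
    for z in (.119,.135):
        q=[np.r_[C+r*u+s*n*.006,z] for r,s in((0,1),(.125,1),(.125,-1),(0,-1))]
        cv2.fillConvexPoly(M,np.round([proj(p,x) for x in q]).astype(np.int32),1)
    for c,r,z in((C+.16*u,.037,.133),(C+.16*u,.037,.121),(C,.017,.142)):
        q=[np.r_[c+r*np.array([np.cos(a),np.sin(a)]),z] for a in np.arange(0,6.28,.1)]
        cv2.fillConvexPoly(M,np.round([proj(p,x) for x in q]).astype(np.int32),1)
    return M>0
def measure():
    p=bot.get_image('top');o=bot.outline_of(p,'lens_arm')[0];m=o['mask']
    T=np.arange(-1.6,1.4,.005);S=[(m&model(p,t)).sum()/(m|model(p,t)).sum() for t in T]
    i=int(np.argmax(S));print('mask th',T[i],S[i],'p',o['p'])
    ys,xs=np.nonzero(m); W=np.array([atz(p,x,y,.131)[:2] for x,y in zip(xs,ys)])-C
    r=np.linalg.norm(W,axis=1);k=(r>.03)&(r<.11);a=np.array([ang(np.r_[w+C]) for w in W[k]]);print('bar pixels',np.median(a),k.sum())
    return p,T[i]
if __name__=='__main__':
    p,t=measure(); E=cv2.Canny(model(p,t).astype(np.uint8)*255,50,100)
    f=p['frame'].copy();f[E>0]=(255,0,0);save(f[100:250,200:420].repeat(3,0).repeat(3,1),'ov.png')
    for q,z in [((286.7,155),.135),((272.5,160),.130)]: print(ang(atz(p,*q,z)))
E
python3 m.py
```

```text
mask th -1.085000000000011 0.5816231343283582 p 0.92
bar pixels -1.0862232402983043 347
-1.0366099218776044
-1.0779094094302546
```

View pics/ov.png

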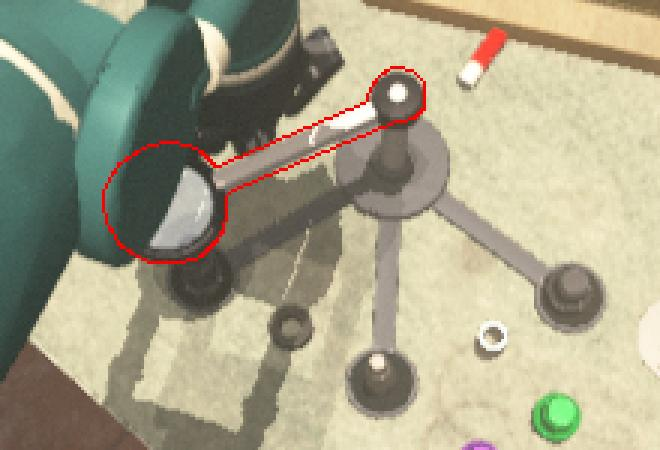

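The overlay matches the picture at about -1.085 rad. I need 0.125 rad more.

```bash
python3 -m handwheel '[[[-3,-1,0],0,1],[[-6,-2,0],0,1],[[-9,-2,0],0,1],[[-11,-2,0],0,1],[[-12,-2,0],0,1]]'; python3 -m handwheel '[[[0,0,0],0,1],[[0,0,0],0,1],[[0,0,0],0,1],[[0,0,0],0,1],[[0,0,0],0,1]]';  python3 m.py; python3 - <<'E'
from g import *
for t in [-.98,-.96]: print(t,delta(tcp(t)))
E
```

```text
time_s: 5.25
tool_pos: [0.5568, -0.203, 0.1155]
eef_rot: [3.07, 0.668, 0.001]
contact_force: [1.8, 0.6, 1.1]
grip_width: -0.0003
grip_force: 0.8
time_s: 5.88
tool_pos: [0.5566, -0.2028, 0.1152]
eef_rot: [-3.069, -0.668, 0.001]
contact_force: [0.6, 0.9, -0.3]
grip_width: -0.0001
grip_force: 0.4
mask th -0.9750000000000134 0.6214049976426214 p 0.63
bar pixels -0.9722360461764934 321
-1.0366099218776044
-1.0779094094302546
-0.98 [ 0.6784 -0.4355  0.1619]
-0.96 [-1.2366 -0.6762  0.1624]
```

View pics/ov.png

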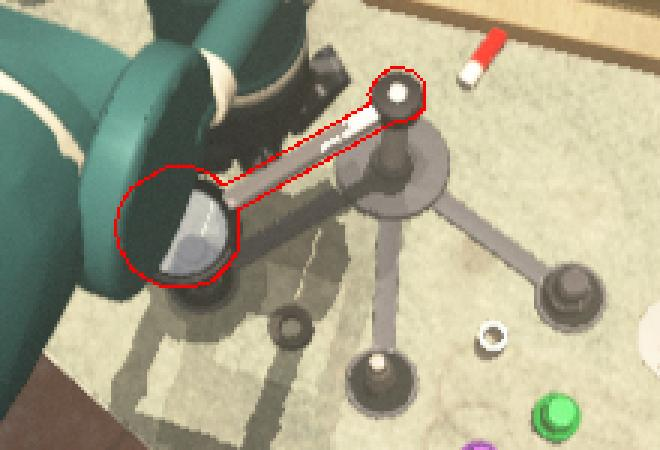

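The lens is within about 2 mm of the tall die. I'll nudge it 1 mm more, rest, and compute the sweep rows.

```bash
python3 -m handwheel '[[[-1,0,0],0,1],[[-1,0,0],0,1],[[-1,0,0],0,1],[[-1,0,0],0,1],[[-1,0,0],0,1]]'; python3 -m handwheel '[[[0,0,0],0,1],[[0,0,0],0,1],[[0,0,0],0,1],[[0,0,0],0,1],[[0,0,0],0,1]]'; python3 -m handwheel '[[[0,0,0],0,1],[[0,0,0],0,1],[[0,0,0],0,1],[[0,0,0],0,1],[[0,0,0],0,1]]'; cat > sw.py <<'E'
from g import *
s=bot.read_state();R=cv2.Rodrigues(np.array(s['eef_rot']))[0]
def off(t):
    u=d(t);n=R.T@np.array([u[1],-u[0],0]);return .006+.011*abs(n[0])+.0145*abs(n[1])
if __name__=='__main__':
    prev=None
    for k,t in enumerate(np.arange(-.96,.861,.08)):
        D=delta(tcp(t,off=off(t)),s)
        if prev is None: prev=D
        print(round(t,2),np.round(D-prev,1)[:2],round(off(t),4))
        if k%5==0: prev=D
E
python3 sw.py; python3 - <<'E'
from g import *
print(bot.read_state()['tool_pos'],delta(tcp(-.96)))
E
```

```text
time_s: 6.6
tool_pos: [0.5558, -0.2032, 0.1152]
eef_rot: [-3.07, -0.668, 0.0]
contact_force: [0.8, 1.0, -0.8]
grip_width: 0.0001
grip_force: 0.8
time_s: 7.22
tool_pos: [0.5558, -0.2033, 0.1152]
eef_rot: [-3.07, -0.668, 0.0]
contact_force: [1.7, 2.1, -0.8]
grip_width: 0.0001
grip_force: 0.9
time_s: 7.85
tool_pos: [0.5558, -0.2032, 0.1152]
eef_rot: [-3.07, -0.668, 0.0]
contact_force: [0.8, 2.2, -1.6]
grip_width: -0.0001
grip_force: 0.9
-0.96 [0. 0.] 0.0179
-0.88 [-6.7 -0.8] 0.0189
-0.8 [-13.4  -1.1] 0.0199
-0.72 [-20.3  -1. ] 0.0208
-0.64 [-27.3  -0.3] 0.0216
-0.56 [-34.3   0.9] 0.0223
-0.48 [-7.   1.8] 0.0229
-0.4 [-14.    4.2] 0.0234
-0.32 [-20.8   7.1] 0.0238
-0.24 [-27.5  10.7] 0.024
-0.16 [-34.   14.8] 0.0242
-0.08 [-6.2  4.7] 0.0242
-0.0 [-12.1  10.1] 0.0241
0.08 [-17.6  15.9] 0.0239
0.16 [-22.6  22.3] 0.0236
0.24 [-27.1  29.3] 0.0232
0.32 [-3.9  7.4] 0.0226
0.4 [-7.2 15.1] 0.022
0.48 [-9.8 23.2] 0.0212
0.56 [-11.8  31.4] 0.0206
0.64 [-13.1  38.2] 0.0214
0.72 [-0.8  7. ] 0.0222
0.8 [-1.1 14.3] 0.0228
[ 0.5558 -0.2032  0.1152] [-0.2924 -0.7255  0.2053]
```

```bash
python3 -m handwheel '[[[-7,-1,0],0,1],[[-13,-1,0],0,1],[[-20,-1,0],0,1],[[-27,0,0],0,1],[[-34,1,0],0,1]]'; python3 -m handwheel '[[[-7,2,0],0,1],[[-14,4,0],0,1],[[-21,7,0],0,1],[[-28,11,0],0,1],[[-34,15,0],0,1]]'; python3 -m handwheel '[[[-6,5,0],0,1],[[-12,10,0],0,1],[[-18,16,0],0,1],[[-23,22,0],0,1],[[-27,29,0],0,1]]'; python3 -m handwheel '[[[-4,7,0],0,1],[[-7,15,0],0,1],[[-10,23,0],0,1],[[-12,31,0],0,1],[[-13,38,0],0,1]]'; python3 -m handwheel '[[[0,4,0],0,1],[[-1,7,0],0,1],[[-1,7,0],0,1],[[-1,7,0],0,1],[[-1,7,0],0,1]]'; python3 m.py; python3 - <<'E'
from sw import *
for t in [.7,.72,.8,.9,.98]: print(t,delta(tcp(t,off=off(t))))
E
```

```text
time_s: 8.48
tool_pos: [0.5249, -0.2187, 0.1154]
eef_rot: [3.07, 0.668, 0.0]
contact_force: [1.2, 1.0, 0.0]
grip_width: -0.0002
grip_force: 0.8
time_s: 9.1
tool_pos: [0.5002, -0.2465, 0.1152]
eef_rot: [-3.069, -0.668, 0.001]
contact_force: [0.7, 1.7, -0.3]
grip_width: 0.0
grip_force: 0.9
time_s: 9.72
tool_pos: [0.4879, -0.2841, 0.1152]
eef_rot: [-3.069, -0.668, 0.0]
contact_force: [0.6, 1.3, 0.6]
grip_width: 0.0001
grip_force: 0.8
time_s: 10.35
tool_pos: [0.4921, -0.3241, 0.1151]
eef_rot: [-3.069, -0.668, 0.001]
contact_force: [0.2, 3.0, 0.1]
grip_width: -0.0003
grip_force: 0.9
time_s: 10.98
tool_pos: [0.4942, -0.3306, 0.1155]
eef_rot: [3.069, 0.669, 0.0]
contact_force: [0.0, -0.2, 0.5]
grip_width: 0.0001
grip_force: 0.0
mask th 0.7199999999999505 0.551981351981352 p 0.6
bar pixels nan 0
-1.0366099218776044
-1.0779094094302546
0.7 [ 0.3226 -2.4749  0.4604]
0.72 [ 0.1641 -0.6971  0.4612]
0.8 [-0.1303  6.5057  0.4646]
0.9 [ 0.2981 15.6673  0.4689]
0.98 [ 1.3092 23.0677  0.4724]
  return _methods._mean(a, axis=axis, dtype=dtype,
  ret = ret.dtype.type(ret / rcount)
```

View pics/ov.png

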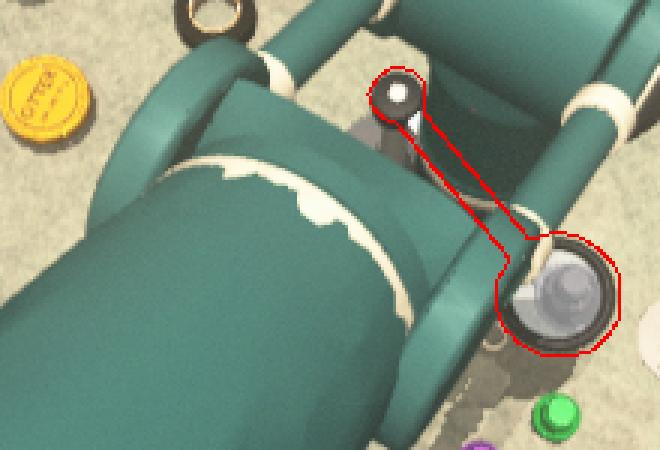

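The lens ring's right side matches the overlay at 0.72 rad, in agreement with the kinematics. I need about 0.25 rad more.

```bash
python3 -m handwheel '[[[0,5,0],0,1],[[0,10,0],0,1],[[0,14,0],0,1],[[0,18,0],0,1],[[1,20,0],0,1]]';python3 -m handwheel '[[[0,0,0],0,1],[[0,0,0],0,1],[[0,0,0],0,1],[[0,0,0],0,1],[[0,0,0],0,1]]'; python3 m.py 2>/dev/null; python3 - <<'E'
from sw import *
for t in [.9,.94,.98]: print(t,delta(tcp(t,off=off(t))))
E
```

```text
time_s: 11.7
tool_pos: [0.5031, -0.3486, 0.1151]
eef_rot: [-3.07, -0.668, 0.001]
contact_force: [-1.6, 0.1, -0.7]
grip_width: 0.0
grip_force: 0.8
time_s: 12.32
tool_pos: [0.5035, -0.3483, 0.1154]
eef_rot: [3.069, 0.668, 0.0]
contact_force: [0.7, 0.6, 0.1]
grip_width: 0.0001
grip_force: 0.0
mask th 0.9049999999999465 0.44480976984499765 p 0.56
bar pixels nan 0
-1.0366099218776044
-1.0779094094302546
0.9 [-0.768  -4.3194  0.4179]
0.94 [-0.3379 -0.6236  0.4191]
0.98 [0.2441 3.081  0.4204]
```

View pics/ov.png

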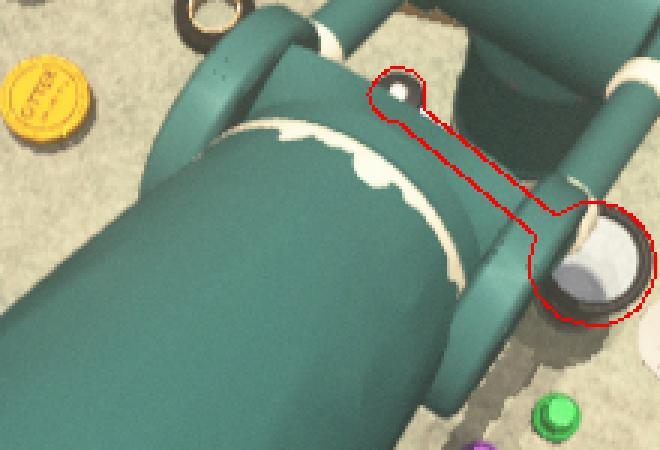

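Estimates lie between 0.905 and 0.945. I'll push 2 mm more, then back off along -y, raise, and measure with a clear view.

```bash
python3 -m handwheel '[[[0,1,0],0,1],[[0,2,0],0,1],[[0,2,0],0,1],[[0,2,0],0,1],[[0,2,0],0,1]]'; python3 -m handwheel '[[[0,-10,0],0,1],[[0,-30,0],0,1],[[0,-50,-30],0,1],[[0,-50,-80],0,1],[[0,-50,-130],0,1]]'; python3 -m handwheel '[[[0,-50,0],0,1],[[0,-100,0],0,1],[[0,-150,0],0,1],[[0,-170,0],0,1],[[0,-170,0],0,1]]'; python3 m.py 2>/dev/null
```

```text
time_s: 13.05
tool_pos: [0.5041, -0.3499, 0.1152]
eef_rot: [-3.069, -0.668, 0.0]
contact_force: [-1.0, 2.4, -0.0]
grip_width: -0.0001
grip_force: 0.7
time_s: 13.68
tool_pos: [0.4823, -0.3029, 0.2461]
eef_rot: [-3.069, -0.669, 0.001]
contact_force: [0.6, -0.3, 0.0]
grip_width: -0.0003
grip_force: 0.0
time_s: 14.3
tool_pos: [0.4122, -0.149, 0.2454]
eef_rot: [3.068, 0.671, 0.001]
contact_force: [0.1, -0.5, -0.4]
grip_width: -0.0002
grip_force: 0.0
mask th 0.9549999999999454 0.7938049006010172 p 0.95
bar pixels 0.9408614226347352 287
-1.0366099218776044
-1.0779094094302546
```

View pics/ov.png

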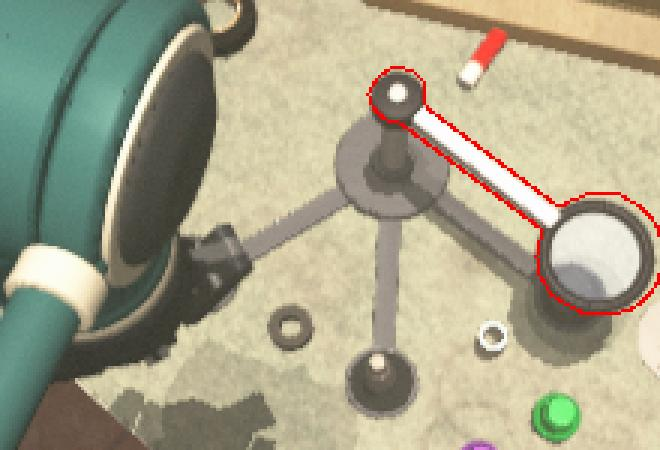

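The view is clear: the lens ring is centred at crop (595,256), over the right pad with the collar, and the ring, bushing and other dies stand. One last numeric check before handing in.

```bash
python3 - <<'E'
from g import *
p=bot.get_image('top')
L=atz(p,398.3,185.3,.128);print(L,ang(L),np.linalg.norm(L[:2]-C))
for X in ([.4785,-.413],[.4861,-.4111]): print(np.linalg.norm(L[:2]-X)*1000)
s=bot.get_image('scene');save(s['frame'][130:300,240:440].repeat(3,0).repeat(3,1),'s9.png')
for q in bot.find_in(s,'lens_centre')[:1]+[o for o in bot.find_in(s,'collar_die')[:5]]: print(np.round(q['rect']),q['p'])
print('scene lens pred',[np.round(proj(s,np.r_[C+.16*d(t),.127]),1) for t in (.9,.945,.98)],'collar base',proj(s,[.482,-.412,0]))
E
```

```text
[ 0.4758 -0.4101  0.128 ] 0.9342634157072096 0.15902796195425933
3.897955774321268
10.301518164465431
[372. 164.  40.  60.] 0.65
[276. 258.  16.  24.] 0.83
[271. 236.  13.  21.] 0.72
[341. 261.  20.  24.] 0.61
[382. 246.  18.  21.] 0.57
[309. 254.  16.  21.] 0.56
scene lens pred [array([388.6, 211.3]), array([392.7, 211.5]), array([395.8, 211.6])] collar base (np.float64(389.47100762936725), np.float64(265.897739664039))
```

```bash
python3 - <<'E'
from g import *
t=bot.get_image('top');s=bot.get_image('scene')
print(tri(ray(t,390.7,192.6),ray(s,390.9,249.7)), 'z34:',atz(s,390.9,249.7,.034))
# lens: 2-view; upper face of top dark stub from original images
a=cv2.imread('pics/top1.png')[178:212,372:408];b=cv2.imread('pics/scene1.png')[238:276,370:412]
cv2.imwrite('pics/col.png',np.hstack([cv2.resize(a,(390,390),interpolation=0),cv2.resize(b,(390,390*38//42),interpolation=0)[:390] if 0 else cv2.resize(b,(390,390),interpolation=0)]))
E
```

```text
(array([ 0.4848, -0.4101,  0.037 ]), np.float64(0.001341326185916361)) z34: [ 0.4871 -0.4073  0.034 ]
```

View pics/col.png

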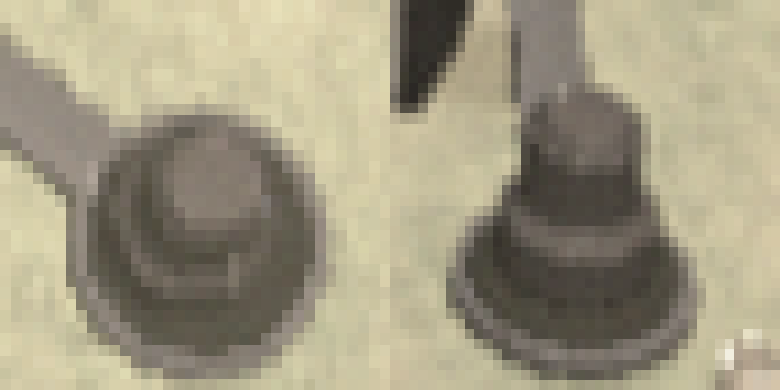

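```bash
python3 - <<'E'
from g import *
t=bot.get_image('top');s=bot.get_image('scene')
pad=C+.16*d(.96)
print('pad',pad,proj(t,[*pad,.006]),'obs 389.8,198.7')
print('padcentred top proj',proj(t,[*pad,.04]),'obs 391.1,192.8')
X=atz(t,391.1,192.8,.04);print('collar top',X,ang(X))
# scene: pad col 460-698 of 390..780 ; top 530-640
print('scene pad',proj(s,[*pad,.006]),'obs',370+(579-390)/390*42-.5)
print('scene top',proj(s,[*pad,.04]),'obs',370+(585-390)/390*42-.5,238+135/390*38-.5)
print('tri',tri(ray(t,391.1,192.8),ray(s,390.5,250.6)))
for th in (.93,.945,.96,.98): print(th,np.linalg.norm(C+.16*d(th)-X[:2])*1000, proj(t,[*(C+.16*d(th)),.133]))
E
```

```text
pad [ 0.4782 -0.4136] (np.float64(390.2978821310826), np.float64(199.41632528249804)) obs 389.8,198.7
padcentred top proj (np.float64(392.76510282115254), np.float64(195.50070767478607)) obs 391.1,192.8
collar top [ 0.4841 -0.4108  0.04  ] 0.9762914133526817
scene pad (np.float64(388.953281614613), np.float64(264.6713060096473)) obs 389.8538461538462
scene top (np.float64(390.3038547432688), np.float64(250.53881725145243)) obs 390.5 250.65384615384616
tri (array([ 0.4841, -0.4107,  0.0358]), np.float64(0.0026138668271450125))
0.93 9.446056156028822 (np.float64(398.9400350601842), np.float64(185.1782132201131))
0.945 7.7825298912327305 (np.float64(399.7240192745878), np.float64(184.21364849554985))
0.96 6.5564658508855365 (np.float64(400.49163864282286), np.float64(183.238261987736))
0.98 6.06531734367614 (np.float64(401.48939636629876), np.float64(181.92135114867767))
```

The collar sits a little further round (about 0.976 rad) than the lens (about 0.935). The error is about 6–9 mm, so I'll go back the same way and push about 4 mm more.

```bash
python3 -m handwheel '[[[0,50,0],0,1],[[0,100,0],0,1],[[0,150,0],0,1],[[0,165,0],0,1],[[0,165,0],0,1]]'; python3 -m handwheel '[[[0,0,40],0,1],[[0,0,80],0,1],[[0,0,120],0,1],[[0,0,130],0,1],[[0,0,130],0,1]]'; python3 -m handwheel '[[[0,20,0],0,1],[[0,40,0],0,1],[[0,52,0],0,1],[[0,56,0],0,1],[[0,59,0],0,1]]'; python3 -m handwheel '[[[0,0,0],0,1],[[0,0,0],0,1],[[0,0,0],0,1],[[0,0,0],0,1],[[0,0,0],0,1]]'; python3 - <<'E'
from sw import *
for t in [.94,.96,.98]: print(t,delta(tcp(t,off=off(t))))
E
python3 -m handwheel '[[[0,-10,0],0,1],[[0,-30,0],0,1],[[0,-50,-30],0,1],[[0,-50,-80],0,1],[[0,-50,-130],0,1]]'; python3 -m handwheel '[[[0,-50,0],0,1],[[0,-100,0],0,1],[[0,-150,0],0,1],[[0,-170,0],0,1],[[0,-170,0],0,1]]'; python3 m.py 2>/dev/null
```

```text
time_s: 15.42
tool_pos: [0.4812, -0.3005, 0.2447]
eef_rot: [-3.069, -0.666, 0.001]
contact_force: [-0.2, 0.3, -0.1]
grip_width: 0.0002
grip_force: 0.0
time_s: 16.05
tool_pos: [0.481, -0.2991, 0.1154]
eef_rot: [-3.069, -0.669, 0.001]
contact_force: [0.0, 0.3, 0.5]
grip_width: 0.0001
grip_force: 0.0
time_s: 16.68
tool_pos: [0.5055, -0.3536, 0.115]
eef_rot: [-3.068, -0.667, 0.001]
contact_force: [0.1, 1.9, 0.1]
grip_width: -0.0002
grip_force: 0.8
time_s: 17.3
tool_pos: [0.5058, -0.3536, 0.1153]
eef_rot: [-3.07, -0.669, 0.0]
contact_force: [0.1, 1.0, -0.3]
grip_width: -0.0
grip_force: 0.2
0.94 [-0.2523 -6.3787  0.2905]
0.96 [ 0.0194 -4.5271  0.2903]
0.98 [ 0.3294 -2.6742  0.2901]
time_s: 17.92
tool_pos: [0.4839, -0.3063, 0.246]
eef_rot: [-3.068, -0.669, 0.001]
contact_force: [0.6, -1.6, 0.1]
grip_width: 0.0002
grip_force: 0.0
time_s: 18.55
tool_pos: [0.4138, -0.1525, 0.2454]
eef_rot: [3.068, 0.672, 0.001]
contact_force: [-0.8, -0.3, 0.3]
grip_width: -0.0004
grip_force: 0.0
mask th 0.9899999999999447 0.870327641901246 p 0.61
bar pixels 0.9777740038774754 335
-1.0366099218776044
-1.0779094094302546
```

```bash
python3 -c "
from workcell import bot
print(bot.hand_in())"
```

```text
the job is handed in; nothing more can be done
None
```

The job is handed in, with no verdict reported back: the lens rested over the tall knurled die for over a second (about 2 mm off round the arc), then I left it over the collar die at about 0.98 rad (collar estimated at 0.976, roughly 6 mm off in all), with the robot clear and, in the last pictures I viewed, the ring, bushing and visible dies still in place.

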